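# Turn a ground sub-plate over into its tray recess by tipping it over the tray's edge

## Task

The flat plate lies on the bench in front of the gauge tray with its bright ground face up; it belongs in the empty recess behind the tray's front edge, with the bright face down on the felt. Turn it over into its recess without gripping or lifting it, only pushing with the fingertips: push it against the tray's front edge in line with the recess, tip it up until it stands on edge against the tray, push it over that edge, and push on until it drops flat into the recess. Leave everything else where it stands.

Things in the scene. Friction and masses are not known exactly. Their poses are not given: they have to be found in the camera images.
- sub_plate: flat loose metal plate, 92 mm (its x) by 110 mm (its y) by 10 mm (its z), 0.33 to 0.51 kg. One face bright ground metal with dark holes (26 mm bore in the middle), the other face and the edges black. Origin at its very centre (5 mm from each face); z points out of the bright face, up at the start; x then points towards the tray within 0.2 rad.
- gauge_tray: low wooden tray with dark foam insert, fixed on the bench, 172 mm deep (its x), 214 mm wide (its y). Origin on the bench at the foot of the middle of its front edge, which faces the robot; x points into the tray, y along the front edge, z up. Pin gauges, a plug gauge and a ring stand fixed in the foam at the back (x about 135 mm), the tallest 73 mm above the bench.
- tray_edge (a point): middle of the upper outer corner of the tray's front edge, straight above the tray's origin. The front edge is a plain, straight, upright bar of varnished wood, 10 mm thick and 18 mm high; the plate slides easily on it. Pushed against it with about 10 N, the plate's near edge can be swung up by the fingertips' friction; upright, the plate stands by itself.
- tray_recess (a point): centre of the green felt floor of the empty recess for the plate, 6 mm above the bench; axes as the tray. The recess is 98 mm deep (tray x from 10 to 108 mm, starting at the front edge's inner face) and 126 mm wide (y from -63 to +63 mm); its other three sides are foam 16.5 mm above the bench.
- plate_corner0 (a point): corner of the plate at its x = -46, y = -55 mm, half way through the thickness
- plate_corner1 (a point): corner of the plate at its x = -46, y = +55 mm, half way through the thickness
- plate_corner2 (a point): corner of the plate at its x = +46, y = -55 mm, half way through the thickness
- plate_corner3 (a point): corner of the plate at its x = +46, y = +55 mm, half way through the thickness
- calliper: digital calliper lying flat, 233 mm long, right of the work; origin at the middle of its underside; leave alone
- micrometer: micrometer with green frame lying flat, 150 mm long, left of the work; origin at the middle of its underside; leave alone
- ring_gauge: steel ring lying flat, 66 mm across, 22 mm high, right of the tray; origin at the middle of its underside; leave alone
- loupe: black eye loupe, 42 mm across, 37 mm high, standing right of the work; origin at the middle of its underside; leave alone
- stepped_shaft: stepped steel shaft standing upright, 38 mm across, 87 mm high, right of the tray; origin at the middle of its underside; leave alone
- stylus_case: flat grey and black plastic case, 70 by 120 by 20 mm, far right of the tray; origin at the middle of its underside; leave alone
Mind the look-alikes: they are no part of the job. Several things look just like the sub_plate: the one meant starts farthest to the robot's right.

How it is judged:
On the way:
1. the plate stands on its long edge on the bench, against the tray's front edge (within 20 degrees of upright) (angle between sub_plate's own z axis and vertical between 1.22 and 1.92 rad and x of sub_plate in the frame of gauge_tray between -0.03 and 0.012 m and angle between the y axis of sub_plate and the y axis of gauge_tray, either way round below 0.35 rad and height (world z) of sub_plate below 0.06 m and contact force between sub_plate and gauge_tray above 0.02 N), for 0.02 s.
At the end, for the whole second after the job is handed in: the plate lies at rest in the recess, bright face down, flat on the felt (within 3 degrees and 1.5 mm), its centre within 6 mm (depth) and 11 mm (width) of the recess's centre (angle between sub_plate's own z axis and vertical above 3.09 rad and z of sub_plate in the frame of tray_recess below 0.0065 m and x of sub_plate in the frame of tray_recess between -0.006 and 0.006 m and y of sub_plate in the frame of tray_recess between -0.011 and 0.011 m and linear speed of sub_plate below 0.01 m/s); the robot touches nothing.
It fails at once if the plate was lifted clear (all four corners more than 36 mm above the bench) (height (world z) of each of plate_corner0, plate_corner1, plate_corner2, plate_corner3 above 0.036 m).
It fails at once if the plate was gripped (it lies between the fingers, and they press on it) (z of the grasp point in the frame of sub_plate between -0.005 and 0.005 m and x of the grasp point in the frame of sub_plate between -0.06 and 0.06 m and y of the grasp point in the frame of sub_plate between -0.067 and 0.067 m and contact force between the fingers and sub_plate above 0.5 N).
It fails at once if a measuring tool or part on the bench was moved more than 15 mm (distance of any of calliper, micrometer, ring_gauge, loupe, stepped_shaft, stylus_case from where it was at the start of the episode above 0.015 m).
It also fails if it takes over 58 s, if anything falls off the work surface, if the arm or the gripper's body presses on something with over 40 N, if the wrist force passes 120 N, or if a joint passes its speed limit or range.

## Robot

A 6-joint arm with a two-finger parallel gripper is mounted at the origin on a cart in front of the work surface, level with it; the furniture and walls round the work are solid. World frame = base frame: x ahead of the robot, y to its left, z up, the work surface at z = 0. Lengths are in m, angles in rad, forces in N, time in s.
With the tool pointing down it reaches from about 0.325 to 0.85 m from the base axis. Payload 15.5 kg.
Tool frame: the origin (TCP) lies at the very end of the fingers, on their centre line; the grasp point (between the pads) lies 19 mm behind it (ctrl.grasp_offset is the distance from the TCP to the grasp point, in m); z points along the fingers, y is the line along which they close (so a half turn about z gives the same grasp; the last joint's range is limited). The gripper opens to 91 mm and grips with 3 to 60 N. Pads are 32 mm wide; open, the fingers measure 118 mm over their backs; the gripper's body (76 mm by 178 mm) begins 60 mm behind the grasp point.
Start: joints at [-1.413, 0.494, 1.345, -0, 1.302, -0.096], TCP at [0.157, -0.605, 0.214] pointing down, gripper open.
Joint ranges: [-2.91, 2.91], [-0.82, 2.16], [0.22, 2.67], [-1.22, 4.37], [0.12, 2.79], [-3.08, 3.08]. Speed limits (rad/s): [1.89, 1.89, 2.57, 3.01, 3.01, 3.01].

## Interface

Orientations are given as a unit quaternion [w, x, y, z].
In Python, from plant import ctrl gives the robot as it stands.
- The arm moves only by the tool jog_arm, never from a script. Its argument "steps" is a list of rows, each an object with "offset": the shift along the tool's x, y, z as a fraction of full scale, a list of three; "delta_rot": the turn, a rotation vector about the tool's x, y, z as a fraction of full scale, a list of three; "claw": the opening, from 0 (shut) to 1 (fully open). A call has 1 to 8 rows; each row shifts and turns the commanded pose from where the row before left it, along the tool's axes as they then stand; what a row does not reach is not made up. Full scale, the value 1, is 0.15 m for a shift and 90 degrees for a turn. A row lasts 1/10 s, in which the tool goes at most 50 mm and 8.59 degrees, less where a joint would pass 70% of its speed; a pose out of reach is approached as far as the arm can. A call with a number of a shift or a turn outside -1 to 1 is refused whole. A call with a gripper value outside its range is refused whole. The fingers move at their own pace and stop on an object; the grip force is fixed at half the most. Time passes only in rows, so rows that do not move let the fingers close. It gives the time, the measured TCP pose, the force, the opening and the grip force at its end, in the units of the state.
- ctrl.sense(): the state, without advancing time (a new reading comes with each control period).
- ctrl.snapshot(name): name is "scene" or "side" or "wrist"; returns a dict with "image" (400x640x3 uint8, red, green, blue), "range_z" (400x640 float32, m along the optical axis (not along the pixel's ray), 0 where there is no reading), "mtx" (3x3 intrinsics, pixels), "R" (3x3) and "t" (3): a world point X has camera coordinates R X + t; the wrist camera has in their place "hand_eye" (4x4, takes a point from camera to tool coordinates, whose origin is the TCP and whose axes are the flange's). Camera axes: x right, y down, z forward; pixel columns grow to the right and rows downward; lengths in m; the calibration is good to about 2 mm. A picture is of the moment at which its call begins: read the wrist's pose just before it.
- ctrl.job_done(): hands the job in; it is judged then, once.
The state is a dict: "t": time; "joint_positions": joint angles; "dq": joint speeds; "joint_torque": joint torques, N m; "tcp_pos": TCP position; "orientation": TCP orientation; "wrist_force": force on the tool from outside, world axes, zero at the start; "ft_torque": the same for the moment, N m; "opening": finger opening in m; "gripper_force": force on a finger pad.
Only numpy, scipy, OpenCV 4.12 (cv2) and the standard library are available. Lean on these libraries where they do the work, as an engineer would, in place of code of your own. Each camera call takes 0.05 s, during which the arm holds its last target. There are 200 camera calls.

## Working session

There is one attempt and no reset: what is moved stays moved. The work goes in short steps, Python scripts to look and compute and a tool call to move; the robot and the scene stay as the last step left them, time stands still between calls to the robot, and variables do not carry over. Pictures are saved under pics/ and viewed, at most 11 in all, crops included, and the job is handed in when it is done.

Besides the shell and the picture viewer there is one more tool, called after ">>>" as name(argument=value, ...) on one line, values as JSON. jog_arm: Moves the arm, as the interface text tells. Its arguments: {"type":"object","properties":{"steps":{"type":"array","items":{"type":"object","properties":{"offset":{"type":"array","items":{"type":"number"}},"delta_rot":{"type":"array","items":{"type":"number"}},"claw":{"type":"number"}}}}},"required":["steps"]}

```bash
ls; mkdir -p pics; python3 - <<'E'
from plant import ctrl
import cv2,pickle
s=ctrl.sense(); print({k:s[k] for k in('t','tcp_pos','orientation','opening','wrist_force')})
d={}
for n in('scene','side'):
    d[n]=ctrl.snapshot(n); cv2.imwrite(f'pics/{n}0.png',d[n]['image'][...,::-1])
    print(n,d[n]['mtx'].tolist(),(-d[n]['R'].T@d[n]['t']).round(3),d[n]['R'].round(2).tolist())
pickle.dump(d,open('d0.pkl','wb'))
E
```

```text
pics
{'t': 0.0, 'tcp_pos': array([ 0.15687073, -0.60458465,  0.21332883]), 'orientation': array([-6.24752012e-04,  9.91955531e-01,  1.26585281e-01, -2.26625446e-05]), 'opening': 0.09136429710924003, 'wrist_force': array([-0.30784778, -0.12113856, -0.33248536])}
scene [[414.023907636611, 0.0, 321.9188034194469], [0.0, 414.023907636611, 196.01522129760107], [0.0, 0.0, 1.0]] [-0.249  0.591  0.98 ] [[-0.63, -0.78, -0.01], [-0.52, 0.43, -0.74], [0.58, -0.46, -0.67]]
side [[448.20062572123726, 0.0, 322.7326394865727], [0.0, 448.20062572123726, 201.3298862897383], [0.0, 0.0, 1.0]] [ 0.439 -1.279  0.757] [[1.0, -0.05, 0.01], [-0.01, -0.5, -0.87], [0.05, 0.87, -0.5]]
```

View pics/scene0.png

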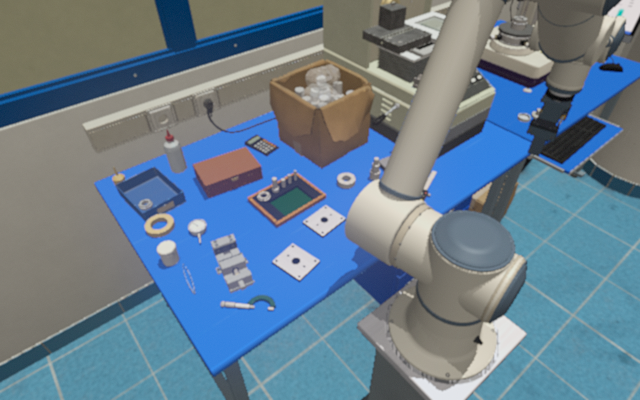

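View pics/side0.png

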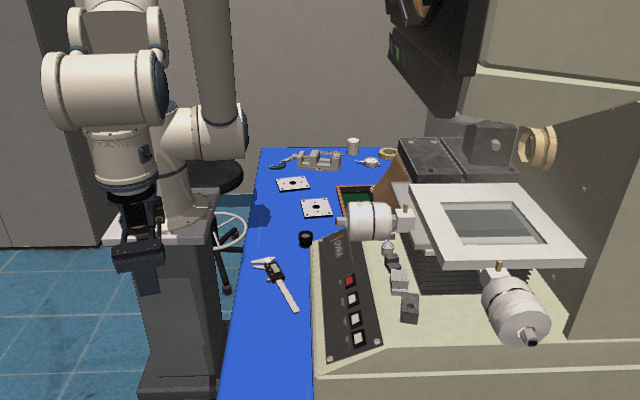

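The scene view shows the tray at about (287,197), with the target plate at (323,220) and the look-alike at (296,261). In the side view the target is at (316,208). I'll measure the target and the tray next.

```bash
cat > h.py <<'E'
import numpy as np,cv2
def ray(d,uv,z):
    uv=np.atleast_2d(np.float64(uv)); K=d['mtx']
    r=np.c_[uv,np.ones(len(uv))]@np.linalg.inv(K).T@d['R']; c=-d['R'].T@d['t']
    return c+r*((z-c[2])/r[:,2])[:,None]
def proj(d,X):
    p=(np.atleast_2d(X)@d['R'].T+d['t'])@d['mtx'].T; return p[:,:2]/p[:,2:]
def plate(d,near,z=.01,thr=150):
    im=d['image'].astype(int); m=((im.min(2)>thr)&(np.ptp(im,axis=2)<40)).astype(np.uint8)
    cs,_=cv2.findContours(m,cv2.RETR_EXTERNAL,cv2.CHAIN_APPROX_NONE)
    c=min(cs,key=lambda c:np.hypot(*(c[:,0].mean(0)-near))+ (1e3 if len(c)<30 else 0))
    P=ray(d,c[:,0],z)[:,:2]
    return cv2.minAreaRect((P*1000).astype(np.float32)),P
E
python3 - <<'E'
import pickle; from h import *
d=pickle.load(open('d0.pkl','rb'))
for n,uv in(('scene',(323,220)),('side',(316,208))):
    r,P=plate(d[n],uv); print(n,r,cv2.boxPoints(r).round(0).tolist())
s=d['scene']
cv2.imwrite('pics/c1.png',cv2.resize(s['image'][160:240,235:365,::-1],None,fx=6,fy=6,interpolation=cv2.INTER_CUBIC))
im=s['image']; hsv=cv2.cvtColor(im,cv2.COLOR_RGB2HSV)
g=cv2.inRange(hsv,(45,40,20),(90,255,255))
cs,_=cv2.findContours(g[150:240,230:370].copy(),cv2.RETR_EXTERNAL,cv2.CHAIN_APPROX_NONE)
c=max(cs,key=cv2.contourArea)[:,0]+[230,150]
P=ray(s,c,.006)[:,:2]; r=cv2.minAreaRect((P*1000).astype(np.float32)); print('felt',r,cv2.boxPoints(r).round(0).tolist())
E
```

```text
scene ((488.5341796875, -5.7501068115234375), (92.75979614257812, 109.9839096069336), 6.704224109649658) [[436.0, 43.0], [449.0, -66.0], [541.0, -55.0], [528.0, 54.0]]
side ((487.1732177734375, -14.105255126953125), (89.93170166015625, 107.79761505126953), 7.611003875732422) [[435.0, 33.0], [450.0, -73.0], [539.0, -62.0], [525.0, 45.0]]
felt ((633.3511962890625, 21.549213409423828), (80.07816314697266, 110.03079223632812), 2.6229920387268066) [[591.0, 75.0], [596.0, -35.0], [676.0, -32.0], [671.0, 78.0]]
```

View pics/c1.png

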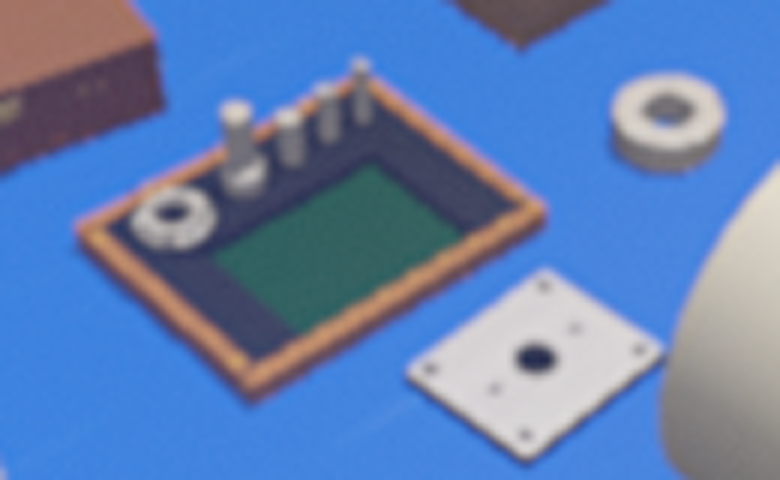

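```bash
python3 - <<'E'
import pickle; from h import *; from plant import ctrl
d=pickle.load(open('d0.pkl','rb')); s=d['scene']
c=np.array([[245,382],[545,212],[80,222],[365,75]])/6+[235,160]
print('tray top',(ray(s,c,.018)*1000).round(0).tolist())
w=ctrl.snapshot('wrist'); print(w['hand_eye'].round(4).tolist(),w['mtx'].round(1).tolist())
print((ray(s,np.array([[535,358]])/6+[235,160],.01)*1000).round(1), (ray(d['side'],[[316.5,207.5]],.01)*1000).round(1))
q=ctrl.sense(); from scipy.spatial.transform import Rotation as Ro
print(Ro.from_quat(q['orientation'],scalar_first=True).as_matrix().round(3).tolist())
E
```

```text
tray top [[567.0, 130.0, 18.0], [569.0, -80.0, 18.0], [732.0, 131.0, 18.0], [736.0, -74.0, 18.0]]
[[-0.0005, -0.9719, -0.2356, 0.0666], [1.0, -0.0007, 0.0006, -0.0006], [-0.0007, -0.2356, 0.9719, -0.1713], [0.0, 0.0, 0.0, 1.0]] [[340.7, 0.0, 316.5], [0.0, 340.7, 198.2], [0.0, 0.0, 1.0]]
[[488.1  -6.6  10. ]] [[489.6 -19.4  10. ]]
[[0.968, 0.251, -0.0], [0.251, -0.968, 0.001], [0.0, -0.001, -1.0]]
```

>>> jog_arm(steps=[{"offset": [0.2,-0.21,-0.03],"claw": 0.5},{"offset": [0.2,-0.21,-0.03],"claw": 0.5},{"offset": [0.2,-0.21,-0.03],"claw": 0.5},{"offset": [0.2,-0.21,-0.03],"claw": 0.5},{"offset": [0.2,-0.21,-0.03],"claw": 0.5},{"offset": [0.2,-0.21,-0.03],"claw": 0.5},{"offset": [0.2,-0.21,-0.03],"claw": 0.5},{"offset": [0.2,-0.21,-0.03],"claw": 0.5}])

```text
validation failed for argument at $.st...
```

>>> jog_arm(steps=[{"offset": [0.2,-0.21,-0.03],"claw": 0.5},{"offset": [0.2,-0.21,-0.03],"claw": 0.5},{"offset": [0.2,-0.21,-0.03],"claw": 0.5},{"offset": [0.2,-0.21,-0.03],"claw": 0.5},{"offset": [0.2,-0.21,-0.03],"claw": 0.5},{"offset": [0.2,-0.21,-0.03],"claw": 0.5},{"offset": [0.2,-0.21,-0.03],"claw": 0.5},{"offset": [0.2,-0.21,-0.03],"claw": 0.5}])

```text
validation failed for argument at $.st...
```

>>> jog_arm(steps=[{"delta_rot": [0,0,0.081],"claw": 0.5},{"delta_rot": [0,0,0.081],"claw": 0.5},{"offset": [0,0,0],"claw": 0.5},{"offset": [0,0,0],"claw": 0.5}])

```text
validation failed for argument at $.st...
```

>>> jog_arm(steps=[{"offset": [0.2,-0.21,-0.03],"delta_rot": [0.0,0.0,0.0],"claw": 0.5}])

```text
t: 0.25
tcp_pos: [0.1766, -0.5694, 0.2174]
orientation: [0.0, 0.992, 0.125, -0.0]
wrist_force: [0.0, 0.2, 0.6]
opening: 0.0853
gripper_force: 0.0
```

>>> jog_arm(steps=[{"offset": [0.2,-0.21,-0.03],"delta_rot": [0,0,0],"claw": 0.5},{"offset": [0.2,-0.21,-0.03],"delta_rot": [0,0,0],"claw": 0.5},{"offset": [0.2,-0.21,-0.03],"delta_rot": [0,0,0],"claw": 0.5},{"offset": [0.2,-0.21,-0.03],"delta_rot": [0,0,0],"claw": 0.5},{"offset": [0.2,-0.21,-0.03],"delta_rot": [0,0,0],"claw": 0.5},{"offset": [0.2,-0.21,-0.03],"delta_rot": [0,0,0],"claw": 0.5},{"offset": [0.2,-0.21,-0.03],"delta_rot": [0,0,0],"claw": 0.5},{"offset": [0.2,-0.21,-0.03],"delta_rot": [0,0,0],"claw": 0.5}])

```text
t: 1.05
tcp_pos: [0.3475, -0.2611, 0.2546]
orientation: [0.0, 0.992, 0.126, 0.0]
wrist_force: [1.4, -0.9, -0.1]
opening: 0.0454
gripper_force: 0.0
```

>>> jog_arm(steps=[{"offset": [0.2,-0.21,-0.03],"delta_rot": [0,0,0],"claw": 0.5},{"offset": [0.2,-0.21,-0.03],"delta_rot": [0,0,0],"claw": 0.5},{"offset": [0.2,-0.21,-0.03],"delta_rot": [0,0,0],"claw": 0.5},{"offset": [0.2,-0.21,-0.03],"delta_rot": [0,0,0],"claw": 0.5},{"offset": [0.2,-0.21,-0.03],"delta_rot": [0,0,0],"claw": 0.5},{"offset": [0.2,-0.21,-0.03],"delta_rot": [0,0,0],"claw": 0.5},{"offset": [0.2,-0.21,-0.03],"delta_rot": [0,0,0],"claw": 0.5}])

```text
t: 1.75
tcp_pos: [0.4955, 0.0053, 0.2861]
orientation: [0.0, 0.992, 0.127, -0.0]
wrist_force: [1.8, -0.1, 0.4]
opening: 0.0456
gripper_force: 0.0
```

>>> jog_arm(steps=[{"offset": [0,0,0],"delta_rot": [0,0,0.08],"claw": 0.5},{"offset": [0,0,0],"delta_rot": [0,0,0.08],"claw": 0.5},{"offset": [0,0,0],"delta_rot": [0,0,0],"claw": 0.5},{"offset": [0,0,0],"delta_rot": [0,0,0],"claw": 0.5}])

```text
t: 2.15
tcp_pos: [0.4949, 0.0033, 0.2858]
orientation: [-0.0, 1.0, 0.003, -0.0]
wrist_force: [0.6, -0.0, -0.6]
opening: 0.0453
gripper_force: 0.0
```

```bash
python3 - <<'E'
from plant import ctrl
import cv2,pickle
s=ctrl.sense(); w=ctrl.snapshot('wrist'); pickle.dump((s,w),open('w1.pkl','wb'))
cv2.imwrite('pics/w1.png',w['image'][...,::-1])
E
```

```text
(no output)
```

View pics/w1.png

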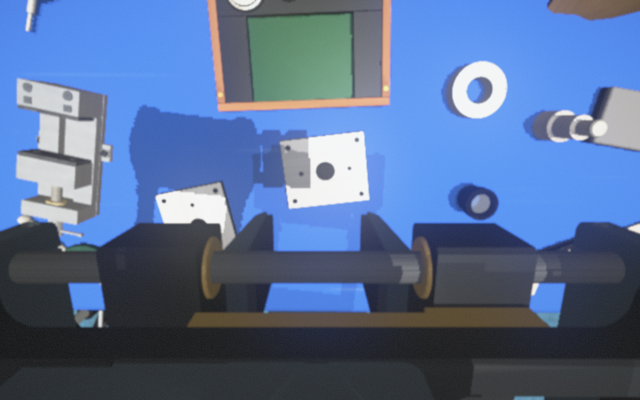

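The wrist view shows the target plate centred at (325,171), the tray's front edge running (217,107) to (389,101), and the felt spanning (248–354, 12–101). I'll fit these next.

```bash
cat >> h.py <<'E'
from scipy.spatial.transform import Rotation as Ro
def wcam(s,w):
    T=np.eye(4); T[:3,:3]=Ro.from_quat(s['orientation'],scalar_first=True).as_matrix(); T[:3,3]=s['tcp_pos']
    C=np.linalg.inv(T@w['hand_eye']); return dict(w,R=C[:3,:3],t=C[:3,3])
def tray(d,box):
    x0,y0,x1,y1=box; hsv=cv2.cvtColor(d['image'],cv2.COLOR_RGB2HSV)
    out={}
    for n,lo,hi,z in(('felt',(45,60,20),(95,255,200),.006),('wood',(3,90,60),(22,255,255),.018)):
        m=np.zeros(hsv.shape[:2],np.uint8); m[y0:y1,x0:x1]=cv2.inRange(hsv,lo,hi)[y0:y1,x0:x1]
        out[n]=(m,z)
    return out
E
python3 - <<'E'
import pickle; from h import *
s,w=pickle.load(open('w1.pkl','rb')); d=wcam(s,w)
im=d['image'].astype(int)
m=((im.min(2)>85)&(np.ptp(im,axis=2)<30)).astype(np.uint8)
cs,_=cv2.findContours(m[120:215,270:375].copy(),cv2.RETR_EXTERNAL,cv2.CHAIN_APPROX_NONE)
c=max(cs,key=cv2.contourArea)[:,0]+[270,120]
r=cv2.minAreaRect((ray(d,c,.01)[:,:2]*1000).astype(np.float32)); print('plate',r,cv2.boxPoints(r).round(1).tolist())
print('hole',ray(d,[[325,171]],.01).round(4))
o=tray(d,(205,0,400,115))
for n,(mm,z) in o.items():
    ys,xs=np.nonzero(mm); print(n,len(xs),xs.min(),xs.max(),ys.min(),ys.max())
mm=o['felt'][0]; cs,_=cv2.findContours(mm,cv2.RETR_EXTERNAL,cv2.CHAIN_APPROX_NONE); c=max(cs,key=cv2.contourArea)[:,0]
r=cv2.minAreaRect((ray(d,c,.006)[:,:2]*1000).astype(np.float32)); print('felt',r,cv2.boxPoints(r).round(1).tolist())
# front bar lower boundary line
mm=o['wood'][0]; L=[]
for x in range(225,385,4):
    y=np.nonzero(mm[:,x])[0]; L.append((x,y.max(),y[y>80].min()))
L=np.array(L); print(L[::6].tolist())
for k,z in((1,.018),(2,.018)):
    P=ray(d,L[:,[0,k]]+[0,.5 if k==1 else -.5],z); f=np.polyfit(P[:,1],P[:,0],1); print('line x=a*y+b',f.round(4), np.std(P[:,0]-np.polyval(f,P[:,1])).round(4))
ys,xs=np.nonzero(mm[85:105]); print('end cols',[ (y,np.nonzero(mm[y])[0].min(),np.nonzero(mm[y])[0].max()) for y in (70,85,98,102)])
print('ends',(ray(d,[[217,106],[389.5,101]],.018)*1000).round(1).tolist())
cv2.imwrite('pics/w1m.png',np.vstack([o['felt'][0][:120],mm[:120],m[100:220]*255]))
E
```

```text
plate ((490.79156494140625, -6.974052429199219), (91.47269439697266, 109.20060729980469), 6.935182094573975) [[438.79998779296875, 41.70000076293945], [452.0, -66.69999694824219], [542.7999877929688, -55.70000076293945], [529.5999755859375, 52.70000076293945]]
hole [[ 0.4901 -0.0075  0.01  ]]
felt 8498 248 352 13 100
wood 2248 209 389 0 109
felt ((631.1206665039062, 23.759353637695312), (96.99415588378906, 126.80924224853516), 2.4406259059906006) [[580.0, 85.0], [585.4000244140625, -41.70000076293945], [682.2999877929688, -37.5], [676.9000244140625, 89.19999694824219]]
[[225, 109, 103], [249, 108, 103], [273, 108, 102], [297, 107, 101], [321, 106, 100], [345, 105, 99], [369, 103, 98]]
line x=a*y+b [-0.0462  0.5729] 0.0004
line x=a*y+b [-0.0392  0.5806] 0.0003
end cols [(70, np.int64(216), np.int64(388)), (85, np.int64(217), np.int64(384)), (98, np.int64(219), np.int64(381)), (102, np.int64(219), np.int64(382))]
ends [[572.2, 128.1, 18.0], [579.4, -86.2, 18.0]]
```

>>> jog_arm(steps=[{"offset": [0,0.108,0.26],"delta_rot": [0,0,0],"claw": 0.5},{"offset": [0,0.108,0.26],"delta_rot": [0,0,0],"claw": 0.5},{"offset": [0,0.108,0.26],"delta_rot": [0,0,0],"claw": 0.5},{"offset": [0,0.108,0.26],"delta_rot": [0,0,0],"claw": 0.5},{"offset": [0,0.108,0.26],"delta_rot": [0,0,0],"claw": 0.5},{"offset": [0,0.108,0.26],"delta_rot": [0,0,0],"claw": 0.5},{"offset": [0,0,0],"delta_rot": [0,0,-0.093],"claw": 0.5},{"offset": [0,0,0],"delta_rot": [0,0,-0.093],"claw": 0.5}])

```text
t: 3.0
tcp_pos: [0.4944, -0.0945, 0.0506]
orientation: [-0.001, 0.989, 0.15, -0.001]
wrist_force: [0.3, 0.6, 1.0]
opening: 0.0454
gripper_force: 0.0
```

>>> jog_arm(steps=[{"offset": [0,0,0],"delta_rot": [0,0,-0.093],"claw": 0.5},{"offset": [0,0,0],"delta_rot": [0,0,-0.093],"claw": 0.5},{"offset": [0,0,0],"delta_rot": [0,0,-0.093],"claw": 0.5},{"offset": [0,0,0],"delta_rot": [0,0,-0.093],"claw": 0.5},{"offset": [0,0,0],"delta_rot": [0,0,-0.093],"claw": 0.5},{"offset": [0,0,0],"delta_rot": [0,0,-0.093],"claw": 0.5},{"offset": [0,0,0],"delta_rot": [0,0,-0.093],"claw": 0.5},{"offset": [0,0,0],"delta_rot": [0,0,-0.093],"claw": 0.5}])

```text
t: 3.8
tcp_pos: [0.4953, -0.0942, 0.052]
orientation: [0.0, 0.741, 0.671, 0.0]
wrist_force: [-0.2, 0.4, 0.7]
opening: 0.0454
gripper_force: 0.0
```

>>> jog_arm(steps=[{"offset": [0,0,0],"delta_rot": [0,0,-0.093],"claw": 0.5},{"offset": [0,0,0],"delta_rot": [0,0,0],"claw": 0.5}])

```text
t: 4.0
tcp_pos: [0.4952, -0.0941, 0.052]
orientation: [0.0, 0.692, 0.722, 0.0]
wrist_force: [0.2, 0.2, 0.8]
opening: 0.0457
gripper_force: 0.0
```

```bash
cat >> h.py <<'E'
O=np.array([572.2,21.3]); a=np.deg2rad(2.44); A=np.array([[np.cos(a),np.sin(a)],[-np.sin(a),np.cos(a)]])
def st():
    from plant import ctrl
    s=ctrl.sense(); R=Ro.from_quat(s['orientation'],scalar_first=True).as_matrix(); p=s['tcp_pos']*1000
    print('t',round(s['t'],2),'tray xy',(A@(p[:2]-O)).round(1),'z',p[2].round(1),'yaw(toolx)-tray',np.rad2deg(np.arctan2(R[1,0],R[0,0])-a).round(2),'tilt',R[:,2].round(3),'F',s['wrist_force'].round(1))
    return s
E
python3 -c "from h import *; st()"
```

```text
t 4.0 tray xy [ -81.8 -112.1] z 52.0 yaw(toolx)-tray 90.05 tilt [ 0. -0. -1.] F [0.2 0.2 0.8]
```

>>> jog_arm(steps=[{"offset": [0,0,0.155],"delta_rot": [0,0,0],"claw": 0.5},{"offset": [0,0,0.155],"delta_rot": [0,0,0],"claw": 0.5},{"offset": [0.04,0,0],"delta_rot": [0,0,0],"claw": 0.5},{"offset": [0.03,0,0],"delta_rot": [0,0,0],"claw": 0.5},{"offset": [0.02,0,0],"delta_rot": [0,0,0],"claw": 0.5},{"offset": [0.02,0,0],"delta_rot": [0,0,0],"claw": 0.5},{"offset": [0.02,0,0],"delta_rot": [0,0,0],"claw": 0.5},{"offset": [0.02,0,0],"delta_rot": [0,0,0],"claw": 0.5}])

```text
t: 4.8
tcp_pos: [0.4946, -0.0712, 0.0059]
orientation: [0.0, 0.693, 0.721, 0.0]
wrist_force: [-0.5, -2.7, 1.2]
opening: 0.0452
gripper_force: 1.0
```

>>> jog_arm(steps=[{"offset": [0.02,0,0],"delta_rot": [0,0,0],"claw": 0.5},{"offset": [0.02,0,0],"delta_rot": [0,0,0],"claw": 0.5},{"offset": [0.02,0,0],"delta_rot": [0,0,0],"claw": 0.5},{"offset": [0.02,0,0],"delta_rot": [0,0,0],"claw": 0.5},{"offset": [0,0,0],"delta_rot": [0,0,0],"claw": 0.5}])

```text
t: 5.3
tcp_pos: [0.4938, -0.0589, 0.0054]
orientation: [-0.0, 0.693, 0.721, 0.0]
wrist_force: [0.4, -0.0, 0.2]
opening: 0.0455
gripper_force: 0.0
```

```bash
python3 - <<'E'
from h import *; import pickle
from plant import ctrl
s=st(); w=ctrl.snapshot('wrist'); sc=ctrl.snapshot('scene'); pickle.dump((s,w,sc),open('w2.pkl','wb'))
cv2.imwrite('pics/w2.png',np.vstack([w['image'],sc['image'][100:300]])[...,::-1])
E
```

```text
t 5.3 tray xy [-81.7 -76.8] z 5.4 yaw(toolx)-tray 89.78 tilt [-0.  0. -1.] F [ 0.4 -0.   0.2]
```

View pics/w2.png

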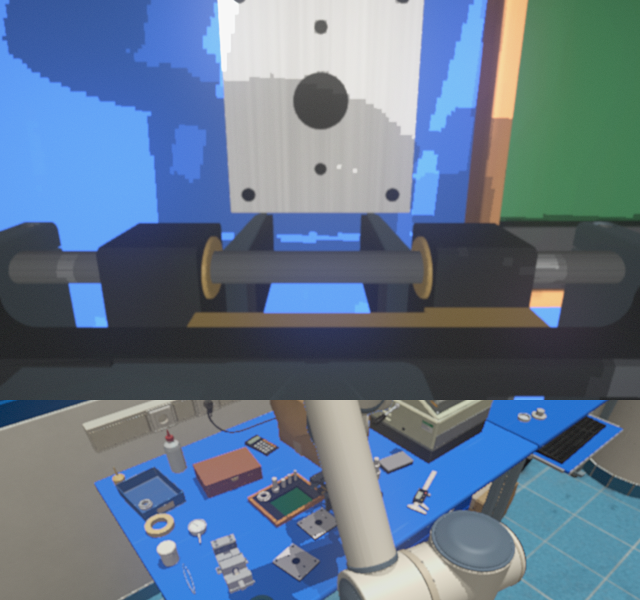

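The wrist view shows the plate's near side at row 212 (cols 231–411), its bore at (320,100), and the front bar around cols 480–510.

```bash
python3 - <<'E'
from h import *; import pickle
s,w,sc=pickle.load(open('w2.pkl','rb')); d=wcam(s,w)
im=d['image'].astype(int)
T=lambda uv,z:(A@((ray(d,uv,z)[:,:2]*1000)-O).T).T.round(1).tolist()
print('corners',T([[231,212.5],[411,212.5]],.01),'hole',T([[320.5,100.5]],.01))
print('left/right edge',T([[219.5,30],[230,200]],.01),T([[417,30],[411.5,200]],.01))
print('felt edge',T([[516,30],[500,215]],.006))
E
```

```text
corners [[-124.7, -57.8], [-33.1, -58.2]] hole [[-79.1, -3.2]]
left/right edge [[-124.4, 27.4], [-124.8, -51.3]] [[-35.7, 27.1], [-33.3, -51.7]]
felt edge [[11.0, 27.8], [14.6, -61.0]]
```

>>> jog_arm(steps=[{"offset": [0.015,0,0],"delta_rot": [0,0,0],"claw": 0.5},{"offset": [0.015,0,0],"delta_rot": [0,0,0],"claw": 0.5},{"offset": [0,0,0],"delta_rot": [0,0,0],"claw": 0.5}])

```text
t: 5.7
tcp_pos: [0.4937, -0.0546, 0.0054]
orientation: [-0.0, 0.693, 0.721, 0.0]
wrist_force: [-0.7, -0.6, -0.2]
opening: 0.0456
gripper_force: 0.0
```

```bash
cat >> h.py <<'E'
def look(nm=None):
    from plant import ctrl
    s=st(); w=ctrl.snapshot('wrist'); d=wcam(s,w)
    if nm: cv2.imwrite(nm,w['image'][...,::-1])
    return s,d
def T(d,uv,z): return (A@((ray(d,uv,z)[:,:2]*1000)-O).T).T.round(1).tolist()
def bright(d,box,thr=85,z=.01):
    x0,y0,x1,y1=box; im=d['image'].astype(int); m=((im.min(2)>thr)&(np.ptp(im,axis=2)<30)).astype(np.uint8)[y0:y1,x0:x1]
    cs,_=cv2.findContours(m.copy(),cv2.RETR_EXTERNAL,cv2.CHAIN_APPROX_NONE)
    c=max(cs,key=cv2.contourArea)[:,0]+[x0,y0]
    P=np.array(T(d,c,z)); r=cv2.minAreaRect(P.astype(np.float32)); return r,P
E
python3 - <<'E'
from h import *
s,d=look(); r,P=bright(d,(200,0,440,222)); print(r, P.min(0),P.max(0))
E
```

```text
t 5.7 tray xy [-81.7 -72.5] z 5.4 yaw(toolx)-tray 89.77 tilt [-0.  0. -1.] F [-0.7 -0.6 -0.2]
((-79.29141235351562, -5.1092681884765625), (97.80644989013672, 91.00448608398438), 89.7698974609375) [-124.7  -54.1] [-33.6  43.9]
```

>>> jog_arm(steps=[{"offset": [-0.167,0,0],"delta_rot": [0,0,0],"claw": 0.5},{"offset": [0,0,-0.3],"delta_rot": [0,0,0],"claw": 0.5},{"offset": [0.217,-0.163,0],"delta_rot": [0,0,0],"claw": 0.5},{"offset": [0.217,-0.163,0],"delta_rot": [0,0,0],"claw": 0.5},{"offset": [0.217,-0.163,0],"delta_rot": [0,0,0],"claw": 0.5},{"offset": [0,0,0],"delta_rot": [0,0,0.0907],"claw": 0.5},{"offset": [0,0,0],"delta_rot": [0,0,0.0907],"claw": 0.5},{"offset": [0,0,0],"delta_rot": [0,0,0.0907],"claw": 0.5}])

```text
t: 6.55
tcp_pos: [0.4175, 0.0152, 0.0505]
orientation: [0.0, 0.832, 0.555, 0.0]
wrist_force: [0.4, -0.4, -1.0]
opening: 0.046
gripper_force: 0.0
```

>>> jog_arm(steps=[{"offset": [0,0,0],"delta_rot": [0,0,0.0907],"claw": 0.5},{"offset": [0,0,0],"delta_rot": [0,0,0.0907],"claw": 0.5},{"offset": [0,0,0],"delta_rot": [0,0,0.0907],"claw": 0.5},{"offset": [0,0,0],"delta_rot": [0,0,0.0907],"claw": 0.5},{"offset": [0,0,0],"delta_rot": [0,0,0.0907],"claw": 0.5},{"offset": [0,0,0],"delta_rot": [0,0,0.0907],"claw": 0.5},{"offset": [0,0,0],"delta_rot": [0,0,0.0907],"claw": 0.5},{"offset": [0,0,0],"delta_rot": [0,0,0.0907],"claw": 0.5}])

```text
t: 7.35
tcp_pos: [0.4176, 0.0149, 0.0505]
orientation: [-0.0, 1.0, 0.018, -0.0]
wrist_force: [0.1, 0.5, 0.2]
opening: 0.0456
gripper_force: 0.0
```

>>> jog_arm(steps=[{"offset": [0,0,0],"delta_rot": [0,0,0],"claw": 0.5},{"offset": [0,0,0],"delta_rot": [0,0,0],"claw": 0.5}])

```text
t: 7.55
tcp_pos: [0.4176, 0.0149, 0.0504]
orientation: [-0.0, 1.0, 0.023, -0.0]
wrist_force: [-1.0, 0.5, 0.0]
opening: 0.0458
gripper_force: 0.0
```

```bash
python3 - <<'E'
from h import *
s,d=look('pics/w3.png'); r,P=bright(d,(200,0,440,222)); print(r, P.min(0),P.max(0))
E
```

```text
t 7.55 tray xy [-154.7    0.2] z 50.4 yaw(toolx)-tray 0.24 tilt [-0.  0. -1.] F [-1.   0.5  0. ]
((-79.50713348388672, 0.9572982788085938), (108.92101287841797, 90.97212219238281), 89.70262908935547) [-125.1  -53.6] [-34.   55.5]
```

View pics/w3.png

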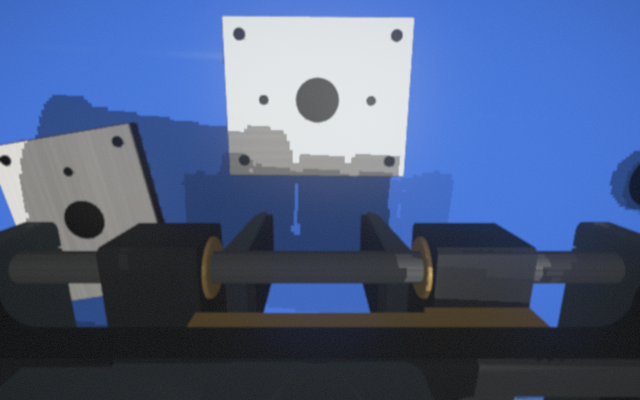

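>>> jog_arm(steps=[{"offset": [0,0,0.16],"delta_rot": [0,0,0],"claw": 0.5},{"offset": [0,0,0.16],"delta_rot": [0,0,0],"claw": 0.5},{"offset": [0.05,0,0],"delta_rot": [0,0,0],"claw": 0.5},{"offset": [0.04,0,0],"delta_rot": [0,0,0],"claw": 0.5},{"offset": [0.04,0,0],"delta_rot": [0,0,0],"claw": 0.5},{"offset": [0.04,0,0],"delta_rot": [0,0,0],"claw": 0.5},{"offset": [0.04,0,0],"delta_rot": [0,0,0],"claw": 0.5},{"offset": [0.03,0,0],"delta_rot": [0,0,0],"claw": 0.5}])

```text
t: 8.4
tcp_pos: [0.4543, 0.0164, 0.0025]
orientation: [0.0, 1.0, 0.021, 0.0]
wrist_force: [-1.4, -0.3, 1.7]
opening: 0.0455
gripper_force: 1.0
```

>>> jog_arm(steps=[{"offset": [0.02,0,0],"delta_rot": [0,0,0],"claw": 0.5},{"offset": [0,0,0],"delta_rot": [0,0,0],"claw": 0.5}])

```text
t: 8.6
tcp_pos: [0.4572, 0.0165, 0.0025]
orientation: [0.0, 1.0, 0.021, 0.0]
wrist_force: [0.9, -0.2, 0.9]
opening: 0.0459
gripper_force: 0.0
```

```bash
python3 - <<'E'
from h import *
s,d=look(); r,P=bright(d,(200,0,440,222)); print(r, P.min(0),P.max(0))
E
```

```text
t 8.6 tray xy [-1.151e+02  1.000e-01] z 2.5 yaw(toolx)-tray -0.01 tilt [ 0.001 -0.    -1.   ] F [ 0.9 -0.2  0.9]
((-51.0, 0.8500022888183594), (109.10000610351562, 91.0), 90.0) [-96.5 -53.7] [-5.5 55.4]
```

>>> jog_arm(steps=[{"offset": [0.015,0,0],"delta_rot": [0,0,0],"claw": 0.5},{"offset": [0.015,0,0],"delta_rot": [0,0,0],"claw": 0.5},{"offset": [0,0,0],"delta_rot": [0,0,0],"claw": 0.5}])

```text
t: 8.95
tcp_pos: [0.4604, 0.0168, 0.0023]
orientation: [-0.0, 1.0, 0.021, -0.001]
wrist_force: [-4.5, 0.1, 2.4]
opening: 0.0455
gripper_force: 2.2
```

>>> jog_arm(steps=[{"offset": [0.01,0,0],"delta_rot": [0,0,0],"claw": 0.5},{"offset": [0,0,0],"delta_rot": [0,0,0],"claw": 0.5}])

```text
t: 9.15
tcp_pos: [0.4605, 0.0169, 0.0022]
orientation: [-0.0, 1.0, 0.021, -0.002]
wrist_force: [-9.8, -2.2, 6.6]
opening: 0.0455
gripper_force: 5.2
```

>>> jog_arm(steps=[{"offset": [0.005,0,0],"delta_rot": [0,0,0],"claw": 0.5},{"offset": [0,0,0],"delta_rot": [0,0,0],"claw": 0.5}])

```text
t: 9.35
tcp_pos: [0.4605, 0.0169, 0.0021]
orientation: [-0.0, 1.0, 0.021, -0.003]
wrist_force: [-12.8, -2.7, 7.6]
opening: 0.0458
gripper_force: 6.5
```

>>> jog_arm(steps=[{"offset": [0,0,-0.015],"delta_rot": [0,0,0],"claw": 0.5},{"offset": [0,0,-0.02],"delta_rot": [0,0,0],"claw": 0.5},{"offset": [0,0,-0.02],"delta_rot": [0,0,0],"claw": 0.5},{"offset": [0,0,0],"delta_rot": [0,0,0],"claw": 0.5}])

```text
t: 9.75
tcp_pos: [0.4606, 0.017, 0.0104]
orientation: [-0.0, 1.0, 0.021, -0.003]
wrist_force: [-11.7, -1.7, -1.2]
opening: 0.0457
gripper_force: 5.4
```

```bash
python3 - <<'E'
from h import *
s,d=look('pics/w4.png'); r,P=bright(d,(200,0,440,222)); print(r, P.min(0),P.max(0)); print(s['ft_torque'].round(2))
E
```

```text
t 9.75 tray xy [-111.7    0.4] z 10.4 yaw(toolx)-tray -0.01 tilt [-0.005  0.    -1.   ] F [-11.7  -1.7  -1.2]
((-48.599998474121094, 1.0499992370605469), (113.5, 93.5999984741211), 90.0) [-95.4 -55.7] [-1.8 57.8]
[-0.34  2.12 -0.04]
```

View pics/w4.png

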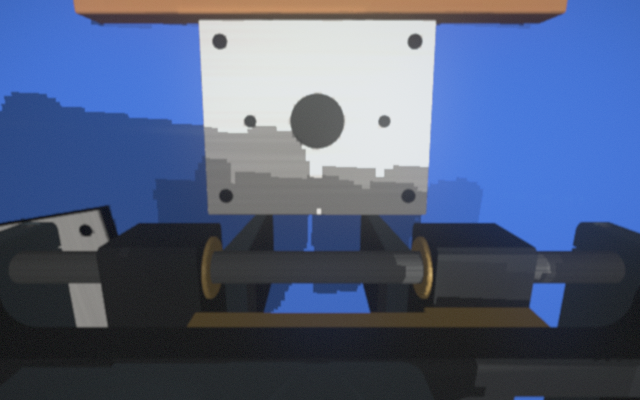

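The plate is flush against the bar (row 22), with its near edge on the fingertips at row 213. I'll get its tilt from the depth image.

```bash
cat >> h.py <<'E'
def tilt(box=(215,25,420,205),save=None):
    s,d=look(save); x0,y0,x1,y1=box; v,u=np.mgrid[y0:y1:6,x0:x1:6]; v=v.ravel();u=u.ravel()
    im=d['image'][v,u].astype(int); z=d['range_z'][v,u]; k=(im.min(1)>85)&(np.ptp(im,axis=1)<30)&(z>0); u,v,z=u[k],v[k],z[k]
    C=np.c_[(np.c_[u,v,np.ones(len(u))]@np.linalg.inv(d['mtx']).T)*z[:,None]]; X=((C-d['t'])@d['R'])*1000
    X=np.c_[(A@(X[:,:2]-O).T).T,X[:,2]]; c=np.median(X,0); n=np.linalg.svd(X-X.mean(0))[2][2]; n*=np.sign(n[2])
    print('n',len(X),'centre',c.round(1),'normal',n.round(3),'theta',np.rad2deg(np.arctan2(n[0],n[2])).round(1),'zrange',np.percentile(X[:,2],[2,98]).round(1))
    return s,d,X
E
python3 -c "
from h import *; tilt()"
```

```text
t 9.8 tray xy [-111.7    0.4] z 10.3 yaw(toolx)-tray -0.01 tilt [-0.005  0.    -1.   ] F [-10.9  -2.2  -1.6]
n 1023 centre [-44.9   0.8  14.2] normal [ 0.087 -0.     0.996] theta 5.0 zrange [10.5 18.1]
```

>>> jog_arm(steps=[{"offset": [0.001,0,-0.0265],"delta_rot": [0,0,0],"claw": 0.5},{"offset": [0.001,0,-0.0265],"delta_rot": [0,0,0],"claw": 0.5},{"offset": [0.003,0,-0.026],"delta_rot": [0,0,0],"claw": 0.5},{"offset": [0.004,0,-0.026],"delta_rot": [0,0,0],"claw": 0.5},{"offset": [0,0,0],"delta_rot": [0,0,0],"claw": 0.5}])

```text
t: 10.35
tcp_pos: [0.4624, 0.017, 0.0263]
orientation: [-0.0, 1.0, 0.021, -0.002]
wrist_force: [-10.4, -0.7, -0.1]
opening: 0.0456
gripper_force: 4.8
```

```bash
python3 -c "
from h import *; tilt()"
```

```text
t 10.35 tray xy [-109.8    0.4] z 26.3 yaw(toolx)-tray -0.01 tilt [-0.004  0.    -1.   ] F [-10.4  -0.7  -0.1]
n 944 centre [-41.6   0.7  21.2] normal [0.257 0.    0.966] theta 14.9 zrange [10.7 32.5]
```

>>> jog_arm(steps=[{"offset": [0.006,0,-0.025],"delta_rot": [0,0,0],"claw": 0.5},{"offset": [0.006,0,-0.025],"delta_rot": [0,0,0],"claw": 0.5},{"offset": [0.008,0,-0.0245],"delta_rot": [0,0,0],"claw": 0.5},{"offset": [0.008,0,-0.0245],"delta_rot": [0,0,0],"claw": 0.5},{"offset": [0.01,0,-0.0235],"delta_rot": [0,0,0],"claw": 0.5},{"offset": [0.01,0,-0.0235],"delta_rot": [0,0,0],"claw": 0.5},{"offset": [0,0,0],"delta_rot": [0,0,0],"claw": 0.5}])

```text
t: 11.1
tcp_pos: [0.4704, 0.0173, 0.0484]
orientation: [-0.0, 1.0, 0.021, -0.001]
wrist_force: [-8.5, -0.3, 2.8]
opening: 0.0456
gripper_force: 4.4
```

```bash
python3 -c "
from h import *; tilt()"
```

```text
t 11.1 tray xy [-101.9    0.4] z 48.4 yaw(toolx)-tray -0.02 tilt [-0.003  0.    -1.   ] F [-8.5 -0.3  2.8]
n 775 centre [-44.5   0.6  33.7] normal [0.501 0.001 0.865] theta 30.1 zrange [10.9 52.6]
```

>>> jog_arm(steps=[{"offset": [0.0125,0,-0.0223],"delta_rot": [0,0,0],"claw": 0.5},{"offset": [0.0125,0,-0.0223],"delta_rot": [0,0,0],"claw": 0.5},{"offset": [0.0145,0,-0.0209],"delta_rot": [0,0,0],"claw": 0.5},{"offset": [0.0145,0,-0.0209],"delta_rot": [0,0,0],"claw": 0.5},{"offset": [0.0165,0,-0.0193],"delta_rot": [0,0,0],"claw": 0.5},{"offset": [0.0165,0,-0.0193],"delta_rot": [0,0,0],"claw": 0.5},{"offset": [0,0,0],"delta_rot": [0,0,0],"claw": 0.5}])

```text
t: 11.85
tcp_pos: [0.4841, 0.0178, 0.0672]
orientation: [-0.0, 1.0, 0.021, -0.001]
wrist_force: [-7.2, 0.6, 5.7]
opening: 0.0454
gripper_force: 4.4
```

```bash
python3 -c "
from h import *; tilt()"
```

```text
t 11.85 tray xy [-88.1   0.3] z 67.2 yaw(toolx)-tray -0.02 tilt [-0.002  0.    -1.   ] F [-7.2  0.6  5.7]
n 594 centre [-37.9   0.6  45. ] normal [0.72  0.001 0.694] theta 46.1 zrange [ 7.8 70.7]
```

>>> jog_arm(steps=[{"offset": [0.018,0,-0.0177],"delta_rot": [0,0,0],"claw": 0.5},{"offset": [0.018,0,-0.0177],"delta_rot": [0,0,0],"claw": 0.5},{"offset": [0.0198,0,-0.0158],"delta_rot": [0,0,0],"claw": 0.5},{"offset": [0.0198,0,-0.0158],"delta_rot": [0,0,0],"claw": 0.5},{"offset": [0.0213,0,-0.0139],"delta_rot": [0,0,0],"claw": 0.5},{"offset": [0.0213,0,-0.0139],"delta_rot": [0,0,0],"claw": 0.5},{"offset": [0,0,0],"delta_rot": [0,0,0],"claw": 0.5}])

```text
t: 12.6
tcp_pos: [0.5031, 0.0185, 0.0817]
orientation: [-0.0, 1.0, 0.021, 0.0]
wrist_force: [-4.6, 0.2, 6.0]
opening: 0.0455
gripper_force: 3.5
```

```bash
python3 -c "
from h import *; tilt()"
```

```text
t 12.6 tray xy [-69.1   0.2] z 81.7 yaw(toolx)-tray -0.02 tilt [ 0.001  0.    -1.   ] F [-4.6  0.2  6. ]
n 454 centre [-27.8   0.5  53.7] normal [ 0.795 -0.01   0.606] theta 52.7 zrange [ 1.1 84.4]
```

>>> jog_arm(steps=[{"offset": [0.0227,0,-0.0118],"delta_rot": [0,0,0],"claw": 0.5},{"offset": [0.0227,0,-0.0118],"delta_rot": [0,0,0],"claw": 0.5},{"offset": [0.0238,0,-0.0096],"delta_rot": [0,0,0],"claw": 0.5},{"offset": [0.0238,0,-0.0096],"delta_rot": [0,0,0],"claw": 0.5},{"offset": [0.0248,0,-0.0074],"delta_rot": [0,0,0],"claw": 0.5},{"offset": [0.0248,0,-0.0074],"delta_rot": [0,0,0],"claw": 0.5},{"offset": [0,0,0],"delta_rot": [0,0,0],"claw": 0.5}])

```text
t: 13.35
tcp_pos: [0.5249, 0.0193, 0.0901]
orientation: [0.0, 1.0, 0.021, 0.001]
wrist_force: [-0.6, -0.1, 3.1]
opening: 0.0457
gripper_force: 1.2
```

```bash
python3 -c "
from h import *; tilt((215,5,420,215),'pics/w5.png')"
```

```text
t 13.35 tray xy [-47.3   0.1] z 90.1 yaw(toolx)-tray -0.02 tilt [ 0.001 -0.    -1.   ] F [-0.6 -0.1  3.1]
n 328 centre [-12.3   0.4  47.8] normal [ 0.695 -0.028  0.718] theta 44.1 zrange [12.2 90.1]
```

View pics/w5.png

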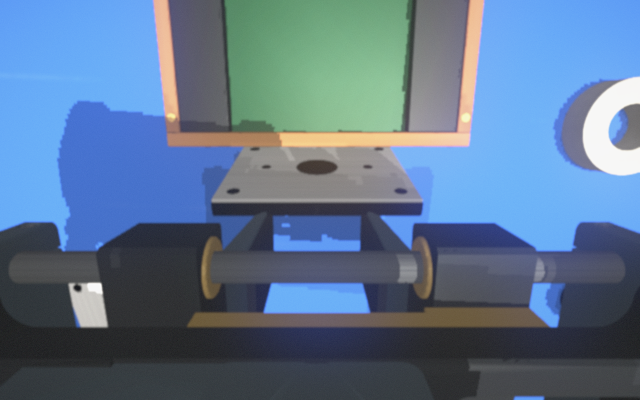

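The plate is nearly upright, with its black edge at rows 204–214 resting on the fingertips and in line with the felt (cols 229–408). I'll add a little downward pressure and carry on.

>>> jog_arm(steps=[{"offset": [0.0256,0,-0.002],"delta_rot": [0,0,0],"claw": 0.5},{"offset": [0.0256,0,-0.003],"delta_rot": [0,0,0],"claw": 0.5},{"offset": [0.026,0,-0.0015],"delta_rot": [0,0,0],"claw": 0.5},{"offset": [0.026,0,-0.0015],"delta_rot": [0,0,0],"claw": 0.5},{"offset": [0,0,0],"delta_rot": [0,0,0],"claw": 0.5}])

```text
t: 13.9
tcp_pos: [0.5407, 0.02, 0.0917]
orientation: [0.0, 1.0, 0.021, 0.001]
wrist_force: [0.3, 0.4, 9.7]
opening: 0.0455
gripper_force: 5.3
```

```bash
python3 - <<'E'
from h import *
s,d=look('pics/w6.png')
z=d['range_z']; 
# cloud above z=30mm in front of the fingers
v,u=np.mgrid[60:222:3,200:440:6]; v=v.ravel();u=u.ravel(); k=z[v,u]>0; u,v=u[k],v[k]
X=((np.c_[u,v,np.ones(len(u))]@np.linalg.inv(d['mtx']).T*z[v,u][:,None]-d['t'])@d['R'])*1000
X=np.c_[(A@(X[:,:2]-O).T).T,X[:,2]]; k=(X[:,2]>25)&(X[:,2]<100)&(X[:,0]>-40)&(X[:,0]<20)&(abs(X[:,1])<60)
Y=X[k]; print(len(Y)); 
for a0 in range(25,100,8):
    q=Y[(Y[:,2]>=a0)&(Y[:,2]<a0+8)]
    if len(q): print(a0,len(q),np.median(q[:,0]).round(1),q[:,0].min().round(1),q[:,0].max().round(1))
E
```

```text
t 13.9 tray xy [-31.5   0.1] z 91.7 yaw(toolx)-tray -0.02 tilt [ 0.002 -0.    -1.   ] F [0.3 0.4 9.7]
484
25 11 -3.7 -3.8 -3.6
33 16 -3.6 -4.3 -3.5
41 27 -4.0 -4.3 -3.7
49 28 -4.5 -4.7 -4.2
57 30 -4.8 -5.2 -4.6
65 36 -5.3 -5.8 -5.0
73 52 -5.6 -6.2 -5.3
81 40 -6.1 -6.4 -5.4
89 240 -11.0 -16.8 -6.0
97 4 -14.6 -15.7 -13.7
```

View pics/w6.png

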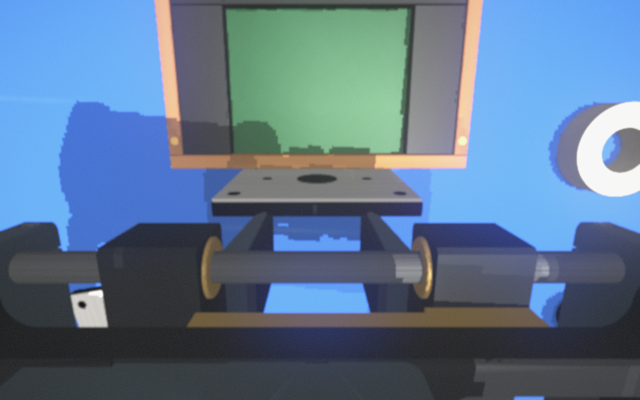

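The plate now stands about 2.5° short of upright; its top edge is at rows 203–214 and it is clear of the bar. Next I release upward, come down behind it and push the top over.

>>> jog_arm(steps=[{"offset": [0,0,-0.01],"delta_rot": [0,0,0],"claw": 0.5},{"offset": [0,0,-0.03],"delta_rot": [0,0,0],"claw": 0.5},{"offset": [-0.06,0,-0.03],"delta_rot": [0,0,0],"claw": 0.5},{"offset": [-0.06,0,0],"delta_rot": [0,0,0],"claw": 0.5},{"offset": [0,0,0.08],"delta_rot": [0,0,0],"claw": 0.5},{"offset": [0,0,0.08],"delta_rot": [0,0,0],"claw": 0.5},{"offset": [0,0,0],"delta_rot": [0,0,0],"claw": 0.5}])

```text
t: 14.65
tcp_pos: [0.5204, 0.0193, 0.0756]
orientation: [-0.0, 1.0, 0.021, -0.001]
wrist_force: [-0.4, 0.9, 0.9]
opening: 0.0459
gripper_force: 0.0
```

```bash
cat >> h.py <<'E'
def cloud(rng=(60,222),zmin=22):
    s,d=look(); z=d['range_z']; v,u=np.mgrid[rng[0]:rng[1]:3,200:440:6]; v=v.ravel();u=u.ravel(); k=z[v,u]>0; u,v=u[k],v[k]
    X=((np.c_[u,v,np.ones(len(u))]@np.linalg.inv(d['mtx']).T*z[v,u][:,None]-d['t'])@d['R'])*1000
    X=np.c_[(A@(X[:,:2]-O).T).T,X[:,2]]; Y=X[(X[:,2]>zmin)&(X[:,2]<105)&(X[:,0]>-40)&(X[:,0]<90)&(abs(X[:,1])<60)]
    for a0 in range(zmin,104,8):
        q=Y[(Y[:,2]>=a0)&(Y[:,2]<a0+8)]
        if len(q): print(a0,len(q),np.median(q[:,0]).round(1),q[:,0].min().round(1),q[:,0].max().round(1),'y',q[:,1].min().round(1),q[:,1].max().round(1))
E
python3 -c "
from h import *; cloud()"
```

```text
t 14.65 tray xy [-51.8   0.2] z 75.6 yaw(toolx)-tray -0.03 tilt [-0.003  0.    -1.   ] F [-0.4  0.9  0.9]
30 24 -2.4 -2.5 -2.2 y -52.8 54.0
38 6 -2.2 -2.2 -2.1 y -8.5 9.6
54 32 -2.4 -2.5 -2.2 y -51.2 52.4
70 37 -2.5 -34.2 -2.4 y -53.0 54.4
78 46 -2.6 -37.1 -2.4 y -51.6 44.4
86 285 -7.2 -34.1 -2.3 y -52.9 54.7
94 3 -9.6 -9.7 -2.9 y -11.5 42.7
```

>>> jog_arm(steps=[{"offset": [0.04,0,0],"delta_rot": [0,0,0],"claw": 0.5},{"offset": [0.04,0,0],"delta_rot": [0,0,0],"claw": 0.5},{"offset": [0.03,0,0],"delta_rot": [0,0,0],"claw": 0.5},{"offset": [0.02,0,0],"delta_rot": [0,0,0],"claw": 0.5},{"offset": [0.015,0,0],"delta_rot": [0,0,0],"claw": 0.5},{"offset": [0,0,0],"delta_rot": [0,0,0],"claw": 0.5}])

```text
t: 15.3
tcp_pos: [0.5435, 0.0202, 0.0777]
orientation: [-0.0, 1.0, 0.021, 0.0]
wrist_force: [0.2, 0.3, -0.0]
opening: 0.0456
gripper_force: 0.1
```

```bash
python3 -c "
from h import *; cloud()"
```

```text
t 15.3 tray xy [-28.7   0.1] z 77.7 yaw(toolx)-tray -0.02 tilt [ 0.  0. -1.] F [ 0.2  0.3 -0. ]
22 27 -2.0 -2.2 -1.8 y -49.7 54.3
30 22 -1.8 -2.0 -1.6 y -50.8 51.7
38 6 -1.5 -1.6 -1.5 y -5.2 21.2
46 30 -1.5 -1.7 -1.1 y -51.8 52.9
54 32 -1.3 -1.5 -1.0 y -52.5 53.5
62 33 -1.1 -1.5 -0.8 y -50.3 54.5
70 34 -1.0 -1.2 -0.8 y -51.2 51.9
78 39 -0.7 -14.0 -0.5 y -51.9 53.2
86 269 -4.5 -12.2 -0.4 y -52.7 53.7
94 2 -5.5 -8.5 -2.6 y -20.8 21.7
```

>>> jog_arm(steps=[{"offset": [0.015,0,0],"delta_rot": [0,0,0],"claw": 0.5},{"offset": [0.015,0,0],"delta_rot": [0,0,0],"claw": 0.5},{"offset": [0.015,0,0],"delta_rot": [0,0,0],"claw": 0.5},{"offset": [0.015,0,0],"delta_rot": [0,0,0],"claw": 0.5},{"offset": [0,0,0],"delta_rot": [0,0,0],"claw": 0.5}])

```text
t: 15.85
tcp_pos: [0.5526, 0.0205, 0.0776]
orientation: [0.0, 1.0, 0.021, 0.0]
wrist_force: [-0.3, 0.4, -0.1]
opening: 0.0454
gripper_force: 0.0
```

```bash
python3 -c "
from h import *; cloud()"
```

```text
t 15.85 tray xy [-19.6   0.1] z 77.6 yaw(toolx)-tray -0.02 tilt [ 0. -0. -1.] F [-0.3  0.4 -0.1]
22 26 -0.7 -0.9 -0.3 y -49.5 50.6
70 34 7.6 7.4 7.9 y -52.0 52.9
78 9 -3.3 -4.5 -1.9 y -28.0 32.0
86 268 6.0 -3.0 10.4 y -53.0 53.8
94 2 2.8 2.1 3.6 y -43.4 -18.0
```

>>> jog_arm(steps=[{"offset": [0.012,0,0],"delta_rot": [0,0,0],"claw": 0.5},{"offset": [0.012,0,0],"delta_rot": [0,0,0],"claw": 0.5},{"offset": [0.012,0,0],"delta_rot": [0,0,0],"claw": 0.5},{"offset": [0,0,0],"delta_rot": [0,0,0],"claw": 0.5},{"offset": [0,0,0],"delta_rot": [0,0,0],"claw": 0.5},{"offset": [0,0,0],"delta_rot": [0,0,0],"claw": 0.5}])

```text
t: 16.5
tcp_pos: [0.5576, 0.0208, 0.0776]
orientation: [-0.0, 1.0, 0.021, -0.0]
wrist_force: [-0.0, 0.4, 0.3]
opening: 0.0452
gripper_force: 0.0
```

```bash
python3 -c "
from h import *; cloud((10,222),10)
from plant import ctrl
w=ctrl.snapshot('wrist'); sc=ctrl.snapshot('scene')
cv2.imwrite('pics/w7.png',np.vstack([w['image'][:230],sc['image'][120:300]])[...,::-1])"
```

```text
t 16.5 tray xy [-14.6   0.1] z 77.6 yaw(toolx)-tray -0.02 tilt [-0.  0. -1.] F [-0.   0.4  0.3]
10 23 -20.6 -20.8 -17.8 y -53.3 53.9
18 81 -12.1 -17.8 3.9 y -59.7 53.0
26 104 -3.8 -9.0 1.2 y -54.1 54.7
34 114 6.1 1.2 10.7 y -53.5 55.4
42 135 15.2 10.7 21.2 y -52.4 54.1
50 158 25.4 19.5 31.0 y -53.7 55.0
58 269 38.0 29.3 47.4 y -53.7 54.6
66 69 41.4 38.2 44.5 y -52.0 52.5
74 3 1.3 -0.5 2.6 y 23.6 26.7
82 13 2.8 0.9 3.4 y -30.8 31.6
90 4 3.2 3.1 3.3 y -29.7 30.7
```

View pics/w7.png

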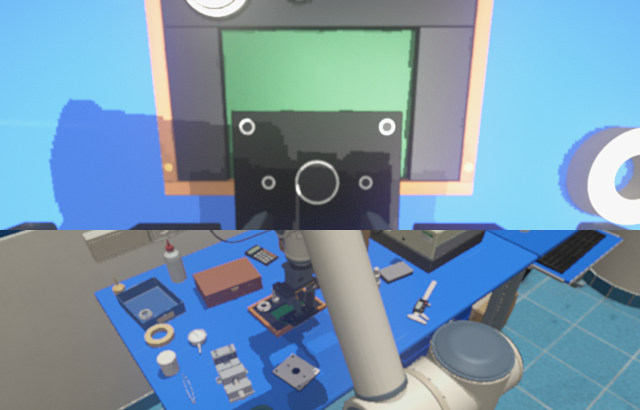

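The dark face is now up (cols 232–402, top edge at row 111) and the plate is tipping over the bar in line with the felt (222–414). I'll let it settle.

>>> jog_arm(steps=[{"offset": [0,0,0],"delta_rot": [0,0,0],"claw": 0.5},{"offset": [0,0,0],"delta_rot": [0,0,0],"claw": 0.5},{"offset": [0,0,0],"delta_rot": [0,0,0],"claw": 0.5}])

```text
t: 16.95
tcp_pos: [0.5576, 0.0208, 0.0776]
orientation: [-0.0, 1.0, 0.021, -0.0]
wrist_force: [0.6, -0.0, 0.1]
opening: 0.0455
gripper_force: 0.0
```

```bash
python3 -c "
from h import *; cloud((10,222),10)"
```

```text
t 16.95 tray xy [-14.6   0.1] z 77.6 yaw(toolx)-tray -0.02 tilt [-0.  0. -1.] F [ 0.6 -0.   0.1]
10 106 56.1 7.9 58.1 y -59.8 53.7
18 474 35.0 -0.3 54.2 y -59.9 54.1
26 463 3.9 -15.2 23.6 y -53.3 54.1
34 28 -14.6 -14.9 -8.8 y -52.8 53.5
74 4 1.9 -0.3 3.0 y -28.6 26.8
82 12 2.5 0.7 3.6 y -30.6 31.7
90 4 3.4 3.2 3.5 y -29.6 30.8
```

>>> jog_arm(steps=[{"offset": [-0.12,0,0],"delta_rot": [0,0,0],"claw": 0.5},{"offset": [-0.12,0,0],"delta_rot": [0,0,0],"claw": 0.5},{"offset": [0,0,0.19],"delta_rot": [0,0,0],"claw": 0.5},{"offset": [0,0,0.19],"delta_rot": [0,0,0],"claw": 0.5},{"offset": [0.04,0,0],"delta_rot": [0,0,0],"claw": 0.5},{"offset": [0.03,0,0],"delta_rot": [0,0,0],"claw": 0.5},{"offset": [0.03,0,0],"delta_rot": [0,0,0],"claw": 0.5},{"offset": [0,0,0],"delta_rot": [0,0,0],"claw": 0.5}])

```text
t: 17.8
tcp_pos: [0.5385, 0.0199, 0.0219]
orientation: [0.0, 1.0, 0.021, 0.001]
wrist_force: [-0.1, -0.8, -0.2]
opening: 0.0455
gripper_force: 0.0
```

```bash
cat >> h.py <<'E'
def prof():
    s,d=look(); z=d['range_z']; 
    for u in (260,290,380):
        v=np.arange(2,222,3); k=z[v,u]>0; v=v[k]; uu=np.full(len(v),u)
        X=((np.c_[uu,v,np.ones(len(v))]@np.linalg.inv(d['mtx']).T*z[v,u][:,None]-d['t'])@d['R'])*1000
        X=np.c_[(A@(X[:,:2]-O).T).T,X[:,2]]; print(u,[tuple(int(round(c)) for c in p[[0,2]]) for p in X[::3]])
E
python3 -c "
from h import *; prof()"
```

```text
t 17.8 tray xy [-33.8  -0. ] z 21.9 yaw(toolx)-tray -0.01 tilt [ 0.003 -0.    -1.   ] F [-0.1 -0.8 -0.2]
260 [(88, 6), (83, 7), (79, 7), (73, 17), (69, 17), (65, 18), (60, 20), (56, 19), (52, 21), (48, 22), (44, 22), (40, 22), (35, 24), (31, 24), (27, 26), (23, 26), (18, 27), (14, 28), (8, 28), (4, 29), (0, 31), (-4, 31), (-9, 30), (-13, 32), (-16, 38)]
290 [(87, 7), (83, 7), (79, 7), (73, 17), (69, 18), (64, 19), (60, 20), (56, 20), (52, 20), (48, 21), (44, 21), (40, 23), (35, 23), (31, 25), (27, 26), (23, 27), (18, 26), (14, 27), (10, 30), (5, 28), (1, 30), (-3, 30), (-7, 33), (-12, 33), (-26, 0)]
380 [(87, 6), (83, 7), (79, 6), (73, 17), (69, 18), (64, 19), (60, 20), (56, 20), (52, 21), (48, 21), (44, 22), (39, 24), (35, 24), (31, 25), (27, 24), (23, 27), (18, 26), (14, 27), (10, 28), (6, 29), (1, 31), (-3, 31), (-8, 31), (-11, 33), (-16, 33)]
```

>>> jog_arm(steps=[{"offset": [0.02,0,0],"delta_rot": [0,0,0],"claw": 0.5},{"offset": [0.02,0,0],"delta_rot": [0,0,0],"claw": 0.5},{"offset": [0.02,0,0],"delta_rot": [0,0,0],"claw": 0.5},{"offset": [0.02,0,0],"delta_rot": [0,0,0],"claw": 0.5},{"offset": [0.02,0,0],"delta_rot": [0,0,0],"claw": 0.5},{"offset": [0.02,0,0],"delta_rot": [0,0,0],"claw": 0.5},{"offset": [0.02,0,0],"delta_rot": [0,0,0],"claw": 0.5},{"offset": [0,0,0],"delta_rot": [0,0,0],"claw": 0.5}])

```text
t: 18.65
tcp_pos: [0.5582, 0.0208, 0.0207]
orientation: [0.0, 1.0, 0.021, 0.0]
wrist_force: [-0.6, -0.2, -0.4]
opening: 0.0458
gripper_force: 0.0
```

```bash
python3 -c "
from h import *; prof()"
```

```text
t 18.65 tray xy [-14.    0.1] z 20.7 yaw(toolx)-tray -0.02 tilt [ 0.001 -0.    -1.   ] F [-0.6 -0.2 -0.4]
260 [(106, 10), (103, 6), (98, 8), (92, 16), (88, 18), (84, 17), (80, 19), (76, 18), (72, 20), (68, 20), (64, 21), (59, 22), (55, 23), (51, 22), (47, 23), (41, 24), (37, 26), (32, 25), (28, 26), (24, 27), (19, 27), (15, 27), (10, 28), (6, 29), (4, 38)]
290 [(106, 9), (103, 6), (99, 7), (92, 18), (88, 18), (84, 17), (80, 19), (76, 19), (72, 20), (68, 20), (64, 20), (59, 21), (55, 22), (51, 24), (47, 23), (42, 23), (38, 23), (32, 26), (28, 25), (24, 27), (19, 26), (15, 27), (10, 28), (6, 28), (-7, 1)]
380 [(106, 9), (102, 8), (99, 5), (92, 17), (88, 18), (84, 18), (80, 19), (76, 19), (72, 20), (68, 19), (63, 21), (59, 22), (55, 22), (51, 23), (47, 22), (42, 23), (38, 24), (34, 24), (29, 25), (25, 26), (21, 27), (16, 27), (12, 28), (7, 29), (4, 33)]
```

>>> jog_arm(steps=[{"offset": [0.015,0,0],"delta_rot": [0,0,0],"claw": 0.5},{"offset": [0.015,0,0],"delta_rot": [0,0,0],"claw": 0.5},{"offset": [0.015,0,0],"delta_rot": [0,0,0],"claw": 0.5},{"offset": [0,0,0],"delta_rot": [0,0,0],"claw": 0.5}])

```text
t: 19.1
tcp_pos: [0.565, 0.021, 0.0207]
orientation: [0.0, 1.0, 0.021, 0.0]
wrist_force: [0.0, 0.2, -0.3]
opening: 0.0458
gripper_force: 0.0
```

```bash
python3 -c "
from h import *; prof()"
```

```text
t 19.1 tray xy [-7.2  0.1] z 20.7 yaw(toolx)-tray -0.02 tilt [ 0.001 -0.    -1.   ] F [ 0.   0.2 -0.3]
260 [(111, 17), (106, 18), (105, 7), (99, 16), (95, 17), (91, 16), (87, 17), (83, 16), (77, 17), (73, 16), (69, 16), (65, 16), (61, 17), (56, 16), (52, 16), (47, 16), (43, 17), (38, 16), (33, 16), (29, 17), (24, 15), (19, 17), (14, 16), (8, 11), (11, 38)]
290 [(111, 17), (107, 17), (105, 6), (99, 16), (95, 15), (91, 18), (87, 17), (83, 17), (79, 18), (75, 15), (70, 17), (66, 16), (62, 17), (58, 16), (52, 16), (47, 16), (43, 16), (38, 17), (33, 16), (29, 17), (24, 16), (19, 17), (14, 17), (8, 13), (5, 18)]
380 [(110, 18), (107, 16), (105, 6), (99, 17), (95, 15), (91, 18), (87, 16), (83, 17), (79, 17), (75, 17), (70, 18), (66, 17), (62, 17), (58, 18), (53, 17), (49, 16), (44, 18), (40, 17), (35, 16), (30, 17), (25, 16), (20, 16), (16, 18), (11, 17), (11, 33)]
```

>>> jog_arm(steps=[{"offset": [-0.02,0,-0.03],"delta_rot": [0,0,0],"claw": 0.5},{"offset": [-0.1,0,-0.2],"delta_rot": [0,0,0],"claw": 0.5},{"offset": [-0.1,0,-0.3],"delta_rot": [0,0,0],"claw": 0.5},{"offset": [-0.1,0,-0.3],"delta_rot": [0,0,0],"claw": 0.5},{"offset": [-0.1,0,-0.3],"delta_rot": [0,0,0],"claw": 0.5},{"offset": [0,0,0],"delta_rot": [0,0,0],"claw": 0.5},{"offset": [0,0,0],"delta_rot": [0,0,0],"claw": 0.5}])

```text
t: 19.85
tcp_pos: [0.5015, 0.0184, 0.1913]
orientation: [0.0, 1.0, 0.021, 0.001]
wrist_force: [0.3, 0.5, -0.0]
opening: 0.0456
gripper_force: 0.0
```

```bash
python3 - <<'E'
from h import *
s,d=look('pics/w8.png'); z=d['range_z']; v,u=np.mgrid[0:220:2,200:440:2]; v=v.ravel();u=u.ravel(); k=z[v,u]>0; u,v=u[k],v[k]
X=((np.c_[u,v,np.ones(len(u))]@np.linalg.inv(d['mtx']).T*z[v,u][:,None]-d['t'])@d['R'])*1000
X=np.c_[(A@(X[:,:2]-O).T).T,X[:,2]]; P=X[(abs(X[:,0]-57)<38)&(abs(X[:,1])<45)]
n=np.linalg.svd(P-P.mean(0))[2][2]; print(len(P),n.round(4),np.median(P[:,2]).round(1))
E
```

```text
t 19.85 tray xy [-70.8   0.1] z 191.3 yaw(toolx)-tray -0.02 tilt [ 0.003 -0.    -1.   ] F [ 0.3  0.5 -0. ]
2035 [ 2.e-04 -1.e-04 -1.e+00] 16.7
```

View pics/w8.png

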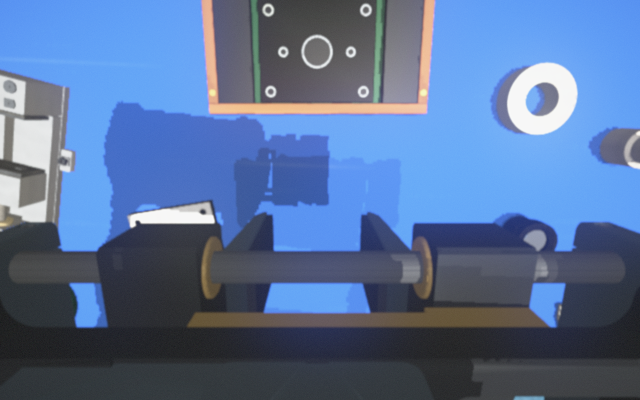

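The plate lies flat and dark side up in the recess. Its tilt is under 0.1° and its top is at 16.7 mm, with even green felt margins on both sides (cols 255 and 379). The arm is clear of everything, so I'm handing the job in.

```bash
python3 -c "
from plant import ctrl; print(ctrl.job_done())"
```

```text
the job is handed in; nothing more can be done
None
```

I turned the plate over into its recess by pushing only: it lies flat, bright face down and centred on the felt. I handed the job in at about 20 s of the 58 s allowed; no verdict came back.

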